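Find and seat the rocking cover of a desk connection box

TASK

One of the four identical square covers on the aluminium desk connection box has not been snapped home and rocks; the covers stand at slightly different heights anyway, so looking does not tell which. Lightly press the covers near an edge, one after the other, until one tips under the fingertip, then press that one down in its middle until it has snapped fully home and sits level. Use the fingertips only: lift or pull up no cover, push no harder than a firm thumb would, leave the mug, the bottle and the stapler where they stand, and finish clear of everything.

Things in the scene. Friction and masses are not known exactly. Their poses are not given: they have to be found in the camera images.
- box: Flat aluminium desk connection box screwed to the desk, 104 (its x) x 326 (its y) x 30 mm high, with black end caps and four identical grey square covers in a row along its y axis (pitch 76 mm, gaps of 16 mm between covers). Origin: centre of its underside, on the desk; z up. Its yaw is within 0.3 rad of zero.
- place_1 (a point): Point on the box's aluminium top face (30 mm above the desk) at the middle of the first cover, counted from the box's -y end. The cover there is 60 x 60 mm, square to the box; its flat top lies 4 to 9 mm above this point, differently for every cover and start.
- place_2 (a point): Point on the box's aluminium top face (30 mm above the desk) at the middle of the second cover, counted from the box's -y end. The cover there is 60 x 60 mm, square to the box; its flat top lies 4 to 9 mm above this point, differently for every cover and start.
- place_3 (a point): Point on the box's aluminium top face (30 mm above the desk) at the middle of the third cover, counted from the box's -y end. The cover there is 60 x 60 mm, square to the box; its flat top lies 4 to 9 mm above this point, differently for every cover and start.
- place_4 (a point): Point on the box's aluminium top face (30 mm above the desk) at the middle of the fourth cover, counted from the box's -y end. The cover there is 60 x 60 mm, square to the box; its flat top lies 4 to 9 mm above this point, differently for every cover and start.
- sink (a joint): How far (m) the one unseated cover, whichever of the four it is, has been pushed down: 0 at the start, 0.0035 when it rests fully home on its seat, negative if pulled up. It stays where it is left. Pushing it down in its middle takes a steady 12 to 13 N, then it stops dead; pushed near an edge it tips instead and does not go home unless pushed much harder. The other three covers are rigid and do not give at all.
- tip_x (a joint): Tilt (rad) of the unseated cover about the box's x axis through its middle, 0 level; positive lowers its -y edge. Before seating it gives in any direction to 1 to 2 N pressed near an edge (a fingertip centred about 20 mm from its middle), tips 0.1 to 0.15 rad (its edge drops some 4 mm) and springs back level when let go; once home it no longer tips.
- tip_y (a joint): The same about the box's y axis; positive lowers its +x edge.
- mug_rim (a point): Bystander: white ceramic mug, 80 mm across, 92 mm high, standing on the desk beyond the box, loose. This point is the centre of its mouth.
- pillbottle: Bystander: small orange bottle with white cap, 40 mm across, 75 mm high, standing on the desk beyond the box, loose. Origin: centre of its underside.
- stapler: Bystander: blue stapler, 140 (its x) x 36 x 52 mm high, lying on the desk between the robot and the box, loose. Origin: centre of its underside.

How it is judged:
By the outcome, as a careful person would: the job done as asked, in the order asked, and still so for the second after the job is handed in, with the robot touching nothing.
It also fails if it takes over 48 s, if anything falls off the work surface, if the arm or the gripper's body presses on something with over 40 N, if the wrist force passes 120 N, or if a joint passes its speed limit or range.

ROBOT

A 6-joint arm with a two-finger parallel gripper is mounted at the origin on the work surface. World frame = base frame: x ahead of the robot, y to its left, z up, the work surface at z = 0. Lengths are in m, angles in degrees, forces in N, time in s.
With the tool pointing down it reaches from about 0.325 to 0.775 m from the base axis. Payload 5.5 kg.
Tool frame: the origin (TCP) lies at the very end of the fingers, on their centre line; the grasp point (between the pads) lies bot.pinch_z behind it (bot.pinch_z is the distance from the TCP to the grasp point, in m); z points along the fingers, y is the direction in which the jaws open and shut (so a half turn about z gives the same grasp; the last joint's range is limited). The gripper opens to 85 mm and grips with 20 to 120 N. Pads are 22 mm wide; open, the fingers measure 114 mm over their backs; the gripper's body (76 mm by 85 mm) begins 54 mm behind the grasp point. The pads swing forward as they close: fully open they stand 13 mm farther back than shut.
Start: joints at [-67.649, 5.22, 70.514, -0, 104.267, -3.249], TCP at [0.259, -0.541, 0.231] pointing down, gripper open.
Joint ranges: [-164.24, 164.24], [-49.07, 125.15], [9.68, 141.18], [-86.29, 266.29], [3.28, 154.24], [-151.56, 151.56]. Speed limits (degrees/s): [147.25, 147.25, 172.46, 180, 180, 180].

INTERFACE

Orientations are given as [roll, pitch, yaw] about the fixed x, y, z axes, in that order (R = Rz(yaw) Ry(pitch) Rx(roll)).
In Python, from workcell import bot gives the robot as it stands. The module is installed in compiled form; this text tells all that it offers.
- The arm moves only by the shell command python3 -m pendant 'ROWS' [FORCE]. ROWS is JSON, a list of rows, each a list of 7 numbers: the shift along the tool's x, y, z in mm, then the turn, a rotation vector about the tool's x, y, z in units of 8 degrees (1.0 is 8 degrees), then the gripper command: -1 is fully open, 1 is shut, values between are in proportion. In form: [[x, y, z, ax, ay, az, fingers], ...]. A call has 1 to 20 rows; each row is the pose to reach, as a shift and turn from the pose commanded when the call began, along the tool's axes at that moment; what a row does not reach only later rows make up. A row lasts 1/8 s, in which the tool goes at most 62.5 mm and 10.7 degrees, less where a joint would pass 70% of its speed; a pose out of reach is approached as far as the arm can. A call with a gripper value outside its range is refused whole. The fingers move at their own pace and stop on an object; FORCE is the grip in N (left out, the last holds). Time passes only in rows, so rows that repeat a pose let the fingers close. It gives the time, the measured TCP pose, the force and the opening at its end, in the units of the state.
- bot.get_state(): the state, without advancing time (a new reading comes with each control period).
- bot.read_camera(name): name is "side" or "top" or "wrist"; returns a dict with "frame" (384x512x3 uint8, blue, green, red), "range_z" (384x512 float32, m along the optical axis (not along the pixel's ray), 0 where there is no reading), "intrinsics" (3x3 intrinsics, pixels), "world_from_camera" (4x4, takes a point from camera to world coordinates); the wrist camera has in their place "hand_eye" (4x4, takes a point from camera to tool coordinates, whose origin is the TCP and whose axes are the flange's). Camera axes: x right, y up, looking along -z (the intrinsics and any distortion apply to the point x, -y, -z); pixel columns grow to the right and rows downward; lengths in m; the calibration is good to about 2 mm. The wrist camera is an equidistant fisheye: a pixel r from the principal point sees the ray r / f radians off the axis. A picture is of the moment at which its call begins: read the wrist's pose just before it.
- bot.close_job(): hands the job in, once; it reports no verdict.
The state is a dict: "time": time; "joint_pos": joint angles; "qd": joint speeds; "effort": joint torques, N m; "position": TCP position; "ee_rot": TCP orientation; "contact_force": force on the tool from outside, world axes, zero at the start; "ft_torque": the same for the moment, N m; "gripper_width": opening from 0.0 (shut) to 1.0 (fully open).
Only numpy, scipy, OpenCV 4.12 (cv2) and the standard library are available. Lean on these libraries where they do the work, as an engineer would, in place of code of your own. Each camera call takes 0.05 s, during which the arm holds its last target.

## Working session

There is one attempt and no reset: what is moved stays moved. The work goes in short steps, Python scripts to look and compute and a shell command to move; the robot and the scene stay as the last step left them, time stands still between calls to the robot, and variables do not carry over. Pictures are saved under pics/ and viewed, and the job is handed in when it is done.

```bash
mkdir -p pics
python3 - <<'E'
from workcell import bot
import cv2,numpy as np
s=bot.get_state();print({k:np.round(v,3) for k,v in s.items()},bot.pinch_z)
for n in ["side","top"]:
    d=bot.read_camera(n);cv2.imwrite(f"pics/{n}0.png",d["frame"]);np.savez(f"{n}0.npz",**d)
    print(n,d["intrinsics"].tolist(),np.round(d["world_from_camera"],4).tolist(),[k for k in d])
E
```

```text
{'time': np.float64(0.0), 'joint_pos': array([-6.76500e+01,  5.26400e+00,  7.05810e+01,  2.00000e-03,
        1.04268e+02, -3.24900e+00]), 'qd': array([ 0.12 , -0.021, -0.028, -0.046, -0.009, -0.016]), 'effort': array([-2.0000e-03, -4.5873e+01, -4.1803e+01, -0.0000e+00,  1.1000e-02,
        0.0000e+00]), 'position': array([ 0.259, -0.541,  0.23 ]), 'ee_rot': array([-1.79887e+02, -8.00000e-03,  2.56000e+01]), 'contact_force': array([ 0.257, -0.077,  0.359]), 'ft_torque': array([-0.029, -0.004, -0.014]), 'gripper_width': np.float64(1.001)} 0.0187
side [[382.70187421718225, 0.0, 252.27153376306964], [0.0, 382.70187421718225, 189.29427407620497], [0.0, 0.0, 1.0]] [[-0.824, 0.4491, -0.3454, 0.3167], [-0.5665, -0.6417, 0.517, 0.3739], [0.0105, 0.6217, 0.7832, 0.6333], [0.0, 0.0, 0.0, 1.0]] ['frame', 'range_z', 'intrinsics', 'world_from_camera']
top [[369.28352782024365, 0.0, 255.777911433543], [0.0, 369.28352782024365, 193.19255126634116], [0.0, 0.0, 1.0]] [[0.0128, 0.9985, -0.0523, 0.5327], [-0.9999, 0.0127, -0.0017, 0.0151], [-0.001, 0.0523, 0.9986, 0.7319], [0.0, 0.0, 0.0, 1.0]] ['frame', 'range_z', 'intrinsics', 'world_from_camera']
```

View pics/top0.png

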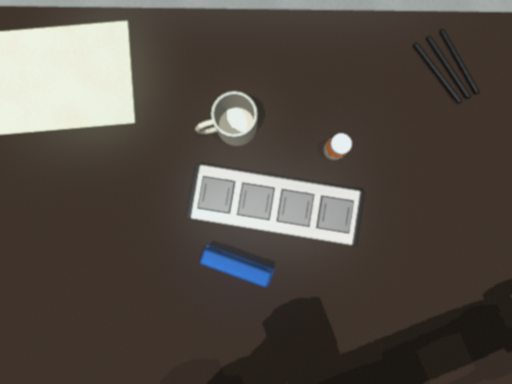

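View pics/side0.png

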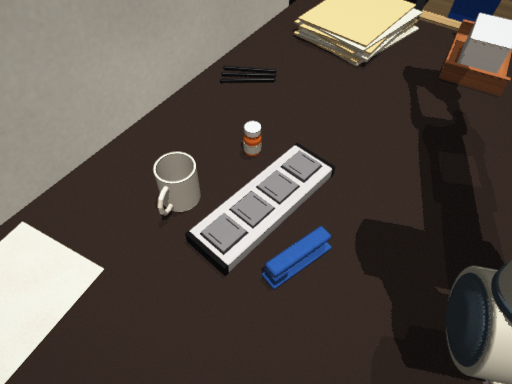

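The top view shows the box with covers near (336,214), (296,208), (256,201) and (216,194), the first being the right-hand one (-y). The mug is at (235,118), the bottle at (338,147) and the stapler at (237,265). Next I'll turn these into world positions.

```bash
cat > h.py <<'E'
import numpy as np,cv2
def pts(d):
    K=d["intrinsics"];z=d["range_z"];T=d["world_from_camera"]
    v,u=np.mgrid[:z.shape[0],:z.shape[1]]
    P=np.stack([(u-K[0,2])/K[0,0]*z,-(v-K[1,2])/K[1,1]*z,-z,np.ones_like(z)],-1)
    return (P@T.T)[...,:3]
E
python3 - <<'E'
import numpy as np,cv2
from h import pts
for n in ["top","side"]:
    d=dict(np.load(n+"0.npz"));P=pts(d);f=d["frame"].astype(int);hsv=cv2.cvtColor(d["frame"],cv2.COLOR_BGR2HSV)
    ok=d["range_z"]>0
    x,y,z=P[...,0],P[...,1],P[...,2]
    desk=ok&(abs(z)<.015)&(x>.3)&(x<.8)&(abs(y)<.3);print(n,"desk z",np.median(z[desk]))
    m=ok&(z>.02)&(z<.048)&(x>.38)&(x<.62)&(abs(y-0)<.32)&(hsv[...,1]<60)&(f.sum(2)>220)
    nn,L,st,c=cv2.connectedComponentsWithStats(m.astype(np.uint8));i=1+np.argmax(st[1:,4]);b=L==i
    r=cv2.minAreaRect(P[b][:,:2].astype(np.float32)*1000);print("box",r,np.median(z[b]))
    # covers
    g=b&(f.sum(2)>250)&(f.sum(2)<520)
    nn,L,st,c=cv2.connectedComponentsWithStats(cv2.erode(g.astype(np.uint8),np.ones((3,3))))
    for k in range(1,nn):
        if st[k,4]>150:
            q=L==k;rr=cv2.minAreaRect(P[q][:,:2].astype(np.float32)*1000);print("cover",c[k],np.round(rr[0],1),np.round(rr[1],1),rr[2],np.median(z[q]),np.median(P[q],0))
    b=ok&(hsv[...,0]>100)&(hsv[...,0]<130)&(hsv[...,1]>150)&(hsv[...,2]>80)&(x<.6)&(x>.3)&(abs(y)<.3)
    print("stapler",np.percentile(P[b],[2,50,98],axis=0).round(3).tolist())
    t=ok&(z>.055)&(x>.45)&(x<.8)&(abs(y)<.25)
    nn,L,st,c=cv2.connectedComponentsWithStats(t.astype(np.uint8))
    for k in range(1,nn):
        if st[k,4]>40: print("tall",c[k],np.percentile(P[L==k],[2,50,98],axis=0).round(3).tolist())
E
```

```text
top desk z 0.0005408188406554881
box ((548.8622436523438, -19.411117553710938), (319.27459716796875, 104.40186309814453), 81.26422119140625) 0.03209811944969909
cover [215.98770492 187.82786885] [572.3  90.2] [57.6 47.8] 81.10697937011719 0.038506543067113486 [0.57962922 0.09486238 0.03850654]
cover [256.87243736 194.12984055] [559.4  15.9] [58.3 50.1] 81.40364074707031 0.03563224961761502 [0.569865   0.01215117 0.03563225]
cover [296.47103275 205.73173804] [543.9 -58. ] [58.6 59.3] 81.47982788085938 0.03621650725974562 [ 0.5477524  -0.06166906  0.03621651]
cover [334.36928105 213.6416122 ] [ 532.5 -132.3] [58.8 59.2] 81.54348754882812 0.03806248369647547 [ 0.5321592  -0.13097037  0.03806248]
stapler [[0.404, -0.011, 0.01], [0.431, 0.049, 0.052], [0.46, 0.111, 0.055]]
tall [229.64201878 115.19600939] [[0.666, 0.019, 0.056], [0.705, 0.064, 0.082], [0.742, 0.122, 0.094]]
tall [340.01994302 144.0997151 ] [[0.641, -0.15, 0.065], [0.657, -0.134, 0.075], [0.674, -0.118, 0.078]]
side desk z 0.0003438664628849786
box ((549.505859375, -22.445785522460938), (313.0308837890625, 104.930328369140
[... 161 characters left out ...]
317681   0.037917  ]
cover [277.85526316 185.36184211] [544.5 -57.9] [52.7 53.7] 82.45921325683594 0.03629498141814674 [ 0.54259502 -0.05801847  0.03629498]
cover [252.486 207.43 ] [556.4  15.6] [54.8 55.1] 79.96878051757812 0.035447039852970486 [0.55505093 0.01499888 0.03544704]
cover [223.43812709 231.97157191] [567.1  92.1] [53.4 54.4] 81.99681091308594 0.03843904697578604 [0.56524872 0.09277754 0.03843905]
stapler [[0.401, -0.007, 0.007], [0.429, 0.057, 0.051], [0.462, 0.116, 0.054]]
tall [252.23076923 129.51417004] [[0.642, -0.151, 0.056], [0.657, -0.13, 0.074], [0.674, -0.119, 0.077]]
tall [174.52059052 175.15773116] [[0.667, 0.019, 0.056], [0.699, 0.062, 0.077], [0.743, 0.124, 0.093]]
```

```bash
python3 -m pendant '[[20,-13,5,0,0,0.2,1],[70,-45,20,0,0,0.7,1],[125,-80,40,0,0,1.3,1],[180,-116,60,0,0,1.9,1],[235,-151,85,0,0,2.5,1],[290,-187,110,0,0,3.1,1],[345,-222,130,0,0,3.7,1],[390,-251,145,0,0,4.1,1],[406,-261,151,0,0,4.275,1],[406,-261,151,0,0,4.275,1],[406,-261,151,0,0,4.275,1]]' 30
python3 - <<'E'
from workcell import bot
import cv2,numpy as np
s=bot.get_state();print(s["time"],s["position"],s["ee_rot"],s["contact_force"],s["gripper_width"])
for n in ["side","top"]:
    d=bot.read_camera(n);cv2.imwrite(f"pics/{n}1.png",d["frame"])
E
```

```text
time: 1.48
position: [0.5123, -0.1306, 0.0801]
ee_rot: [180.0, 0.0, -8.6]
contact_force: [-1.0, -1.0, 0.4]
gripper_width: 0.003
1.475 [ 0.51232421 -0.13059454  0.08010667] [ 1.79974696e+02  4.11706988e-02 -8.56506485e+00] [-0.95698917 -1.02598479  0.40543531] 0.0033788650206866295
```

View pics/side1.png

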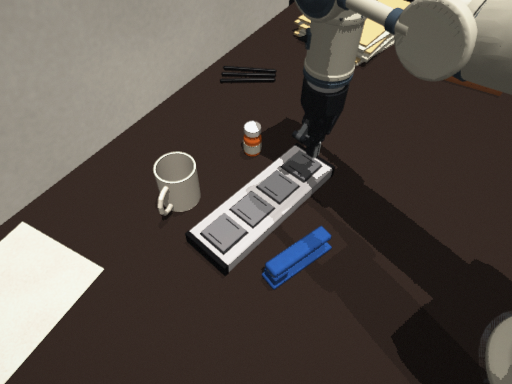

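```bash
python3 -m pendant '[[0,0,15,0,0,0,1],[0,0,32,0,0,0,1],[0,0,38,0,0,0,1],[0,0,38,0,0,0,1]]';python3 -c "
from workcell import bot;s=bot.get_state();print(s['position'],s['contact_force'])"
```

```text
time: 2.08
position: [0.5119, -0.1302, 0.0411]
ee_rot: [-180.0, 0.1, -8.6]
contact_force: [-0.1, -0.7, 0.8]
gripper_width: -0.001
[ 0.51193102 -0.13024321  0.04109532] [-0.06240901 -0.71937395  0.78946523]
```

The side view shows the shut fingers above the first cover, near (312,140), clear of the bottle. I'll press in small steps.

```bash
for i in 1 2; do python3 -m pendant '[[0,0,1,0,0,0,1],[0,0,1,0,0,0,1]]' | grep -E "posi|force"; done; for i in 1 2 3 4; do f=$(python3 -c "
from workcell import bot;s=bot.get_state();print(int(s['contact_force'][2]>4))"); [ $f = 0 ] && python3 -m pendant '[[0,0,0.7,0,0,0,1],[0,0,0.7,0,0,0,1]]' | grep -E "posi|force"; done
```

```text
position: [0.513, -0.1303, 0.0418]
contact_force: [0.3, 0.6, 0.0]
position: [0.5127, -0.1303, 0.0404]
contact_force: [0.8, 0.8, 1.0]
position: [0.5126, -0.1303, 0.0395]
contact_force: [0.3, -0.6, 0.4]
position: [0.5126, -0.1303, 0.0388]
contact_force: [0.7, -0.4, 0.4]
position: [0.5126, -0.1303, 0.0381]
contact_force: [0.5, -0.5, 0.3]
position: [0.5127, -0.1303, 0.0376]
contact_force: [-1.1, 0.6, 2.1]
```

```bash
for i in 1 2 3 4; do f=$(python3 -c "
from workcell import bot;s=bot.get_state();print(int(s['contact_force'][2]>4.5))"); [ $f = 0 ] && python3 -m pendant '[[0,0,0.6,0,0,0,1],[0,0,0.6,0,0,0,1]]' | grep -E "posi|force"; done
```

```text
position: [0.5127, -0.1303, 0.0376]
contact_force: [-2.7, 1.2, 4.7]
```

The first cover is rigid: the force rises to 4.7 N with no travel. On to the second.

```bash
python3 -m pendant '[[0,0,-12,0,0,0,1],[0,-35,-12,0,0,0,1],[0,-70,-12,0,0,0,1],[0,-76,-12,0,0,0,1],[0,-76,-4,0,0,0,1],[0,-76,-1.5,0,0,0,1],[0,-76,-1.5,0,0,0,1]]'| grep -E "time|posi|force"; for i in 1 2 3 4 5 6 7; do f=$(python3 -c "
from workcell import bot;s=bot.get_state();print(int(s['contact_force'][2]>3.5))"); [ $f = 0 ] && python3 -m pendant '[[0,0,0.6,0,0,0,1],[0,0,0.6,0,0,0,1]]' | grep -E "posi|force"; done
```

```text
time: 4.7
position: [0.5235, -0.056, 0.0377]
contact_force: [1.2, -1.4, 1.2]
position: [0.524, -0.0555, 0.0379]
contact_force: [-0.4, -0.5, -0.1]
position: [0.524, -0.0552, 0.0372]
contact_force: [0.2, -0.1, -0.3]
position: [0.5239, -0.0551, 0.0365]
contact_force: [0.0, 0.3, -0.1]
position: [0.524, -0.0551, 0.0359]
contact_force: [-0.2, 0.4, -0.5]
position: [0.5238, -0.0551, 0.0356]
contact_force: [-3.4, 0.1, 2.9]
position: [0.5235, -0.0551, 0.035]
contact_force: [-4.9, 0.7, 5.3]
```

```bash
for i in 1 2; do python3 -m pendant '[[0,0,0.6,0,0,0,1],[0,0,0.6,0,0,0,1]]' | grep -E "posi|rot|force"; done
python3 - <<'E'
from workcell import bot
import cv2
for n in ["side","top"]:
    d=bot.read_camera(n);cv2.imwrite(f"pics/{n}2.png",cv2.resize(d["frame"][100:280,150:400] if n=="top" else d["frame"][100:290,160:380],None,fx=3,fy=3))
s=bot.get_state();print(s["position"],s["contact_force"],s["ft_torque"])
E
```

```text
position: [0.5232, -0.055, 0.0346]
ee_rot: [-180.0, 0.1, -8.6]
contact_force: [-6.8, 0.5, 6.8]
position: [0.5229, -0.055, 0.0341]
ee_rot: [180.0, 0.1, -8.6]
contact_force: [-8.2, 1.6, 8.4]
[ 0.52295329 -0.05501049  0.03418157] [-8.55788557  0.68387817  8.15631454] [0.23555192 1.47795361 0.03952522]
```

View pics/side2.png

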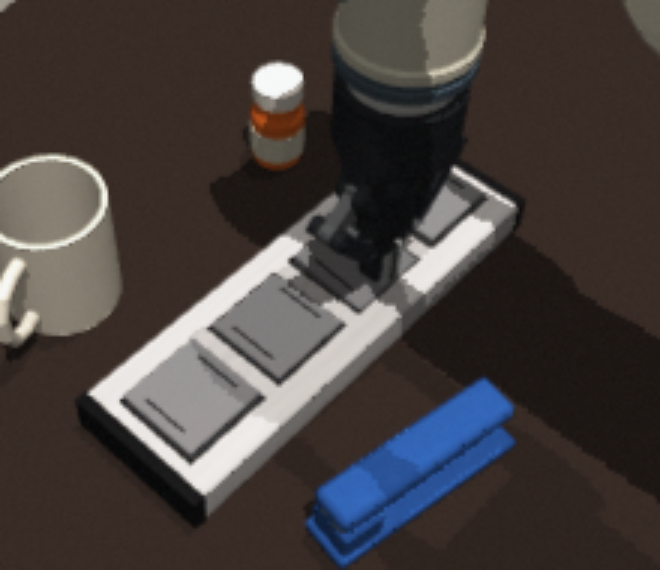

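Run:
```python
from workcell import bot
import numpy as np
from h import pts
th=np.radians(-8.6);c,s=np.cos(th),np.sin(th)
B=lambda P:np.stack([(P[...,0]-.549)*c+(P[...,1]+.0205)*s,-(P[...,0]-.549)*s+(P[...,1]+.0205)*c,P[...,2]],-1)*1000
st=bot.get_state();print(st["time"],st["position"])
for n in ["side","top"]:
    d=bot.read_camera(n);Q=B(pts(d));Q0=B(pts(dict(np.load(n+"0.npz"))))
    for k,yc in enumerate([-114,-38,38,114]):
        for nm,q in (("before",Q0),("now",Q)):
            m=(abs(q[...,0])<27)&(abs(q[...,1]-yc)<27)&(abs(q[...,2]-36)<5.5)
            p=q[m]
            if len(p)<30: print(n,k+1,nm,len(p));continue
            A=np.c_[p[:,0],p[:,1]-yc,np.ones(len(p))];w=np.linalg.lstsq(A,p[:,2],rcond=None)[0]
            print(n,k+1,nm,len(p),"slopes",w[:2].round(3),"h",w[2].round(2),"x",np.percentile(p[:,0],[1,99]).round())
```

```text
6.8 [ 0.52295329 -0.05501049  0.03418157]
side 1 before 483 slopes [ 0.001 -0.001] h 37.95 x [-26.  26.]
side 1 now 186 slopes [ 0.014 -0.005] h 38.03 x [-27.  -3.]
side 2 before 561 slopes [ 0.001 -0.001] h 36.29 x [-27.  26.]
side 2 now 262 slopes [ 0.108 -0.01 ] h 36.3 x [-27.  26.]
side 3 before 641 slopes [0.    0.001] h 35.5 x [-27.  26.]
side 3 now 642 slopes [ 0.001 -0.004] h 35.49 x [-26.  26.]
side 4 before 749 slopes [-0.001  0.001] h 38.36 x [-26.  26.]
side 4 now 744 slopes [-0.003 -0.   ] h 38.43 x [-27.  27.]
top 1 before 826 slopes [ 0.007 -0.002] h 38.09 x [-27.  26.]
top 1 now 0
top 2 before 821 slopes [0.001 0.004] h 36.32 x [-26.  26.]
top 2 now 0
top 3 before 818 slopes [ 0.002 -0.001] h 35.71 x [-26.  26.]
top 3 now 530 slopes [ 0.001 -0.003] h 35.7 x [-27.  26.]
top 4 before 814 slopes [-0.001 -0.   ] h 38.56 x [-26.  26.]
top 4 now 807 slopes [-0.    -0.002] h 38.56 x [-26.  26.]
```

View pics/top2.png

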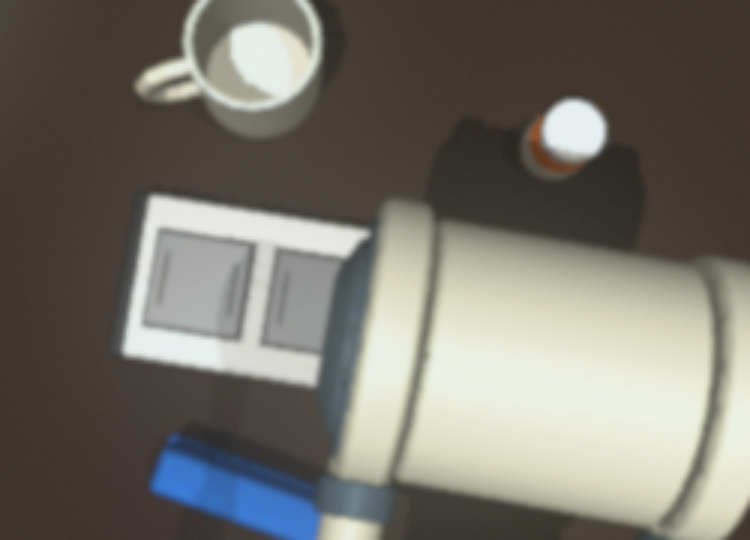

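In the side view cover 2 now slopes 0.108 about its y axis while cover 3 stays flat, so the second cover is the loose one. The top view is blocked by the arm. I'll lift off and press its middle.

```bash
python3 -m pendant '[[0,0,-12,0,0,0,1],[10,0,-14,0,0,0,1],[20,0,-14,0,0,0,1],[20,0,-10,0,0,0,1],[20,0,-4.5,0,0,0,1],[20,0,-4.5,0,0,0,1]]'| grep -E "time|posi|force"; for i in 1 2 3 4 5 6 7 8; do f=$(python3 -c "
from workcell import bot;s=bot.get_state();print(int(s['contact_force'][2]>14))"); [ $f = 0 ] && python3 -m pendant '[[0,0,0.5,0,0,0,1],[0,0,0.5,0,0,0,1]]' | grep -E "posi|force"; done
```

```text
time: 7.65
position: [0.5429, -0.058, 0.0368]
contact_force: [-0.5, 0.8, -0.2]
position: [0.5438, -0.0582, 0.0377]
contact_force: [-0.8, 0.5, -0.1]
position: [0.5438, -0.0582, 0.0372]
contact_force: [-0.3, -0.1, 0.0]
position: [0.5437, -0.0582, 0.0365]
contact_force: [0.3, -0.1, 0.8]
position: [0.5438, -0.0582, 0.036]
contact_force: [-0.5, -0.4, 0.7]
position: [0.5439, -0.0582, 0.0359]
contact_force: [0.3, -0.2, 1.4]
position: [0.544, -0.0582, 0.0359]
contact_force: [-1.8, -0.9, 5.5]
position: [0.5441, -0.0582, 0.0358]
contact_force: [-2.5, 0.4, 6.8]
position: [0.5442, -0.0582, 0.0358]
contact_force: [-3.5, 0.4, 10.5]
```

```bash
for i in 1 2 3 4 5 6 7 8 9 10; do f=$(python3 -c "
from workcell import bot;s=bot.get_state();print(int(s['contact_force'][2]>16.5))"); [ $f = 0 ] && python3 -m pendant '[[0,0,0.5,0,0,0,1],[0,0,0.5,0,0,0,1]]' | grep -E "posi|force"; done
```

```text
position: [0.5442, -0.0582, 0.0356]
contact_force: [-3.6, 0.1, 10.6]
position: [0.5443, -0.0582, 0.0351]
contact_force: [-3.7, 0.6, 11.6]
position: [0.5443, -0.0582, 0.0347]
contact_force: [-3.8, 0.7, 10.7]
position: [0.5443, -0.0582, 0.0342]
contact_force: [-4.3, 0.5, 10.3]
position: [0.5443, -0.0582, 0.0336]
contact_force: [-3.7, 1.6, 10.7]
position: [0.5443, -0.0582, 0.0331]
contact_force: [-4.2, 1.3, 10.2]
position: [0.5442, -0.0582, 0.0327]
contact_force: [-3.6, 0.4, 11.0]
position: [0.5441, -0.0582, 0.0323]
contact_force: [-4.9, 1.3, 11.2]
position: [0.5441, -0.0582, 0.0322]
contact_force: [-5.7, 0.9, 13.8]
position: [0.5441, -0.0582, 0.0321]
contact_force: [-7.3, 0.7, 16.4]
```

```bash
python3 -m pendant '[[0,0,0.7,0,0,0,1],[0,0,0.7,0,0,0,1],[0,0,0.7,0,0,0,1]]' | grep -E "time|posi|force"
```

```text
time: 12.52
position: [0.5441, -0.0582, 0.032]
contact_force: [-8.9, 1.0, 19.2]
```

```bash
python3 -m pendant '[[0,0,-5,0,0,0,1],[0,0,-40,0,0,0,1],[0,0,-90,0,0,0,1],[0,0,-130,0,0,0,1],[-20,50,-150,0,0,0,1],[-40,100,-160,0,0,0,1],[-60,160,-160,0,0,0,1],[-80,220,-160,0,0,0,1],[-100,280,-160,0,0,0,1],[-100,300,-160,0,0,0,1],[-100,300,-160,0,0,0,1],[-100,300,-160,0,0,0,1]]' | grep -E "time|posi|force"
python3 - <<'E'
from workcell import bot
import numpy as np,cv2
from h import pts
th=np.radians(-8.6);c,s=np.cos(th),np.sin(th)
B=lambda P:np.stack([(P[...,0]-.549)*c+(P[...,1]+.0205)*s,-(P[...,0]-.549)*s+(P[...,1]+.0205)*c,P[...,2]],-1)*1000
for n in ["side","top"]:
    d=bot.read_camera(n);cv2.imwrite(f"pics/{n}3.png",d["frame"])
    P=pts(d);Q=B(P);Q0=B(pts(dict(np.load(n+"0.npz"))))
    for k,yc in enumerate([-114,-38,38,114]):
        for nm,q in (("before",Q0),("now",Q)):
            m=(abs(q[...,0])<26)&(abs(q[...,1]-yc)<26)&(abs(q[...,2]-36)<5.5);p=q[m]
            if len(p)<30: print(n,k+1,nm,len(p));continue
            A=np.c_[p[:,0],p[:,1]-yc,np.ones(len(p))];w=np.linalg.lstsq(A,p[:,2],rcond=None)[0]
            print(n,k+1,nm,len(p),w.round(3))
    x,y,z=P[...,0],P[...,1],P[...,2]
    t=(d["range_z"]>0)&(z>.055)&(x>.6)&(x<.8)&(abs(y)<.25)
    nn,L,st,cc=cv2.connectedComponentsWithStats(t.astype(np.uint8))
    for k in range(1,nn):
        if st[k,4]>40: print("tall",np.percentile(P[L==k],[2,50,98],axis=0).round(3).tolist())
    hsv=cv2.cvtColor(d["frame"],cv2.COLOR_BGR2HSV)
    b=(hsv[...,0]>100)&(hsv[...,0]<130)&(hsv[...,1]>150)&(hsv[...,2]>80)&(x<.6)&(x>.3)&(abs(y)<.3)
    print("stapler",np.percentile(P[b],[2,50,98],axis=0).round(3).tolist())
E
```

```text
time: 14.02
position: [0.4007, -0.3388, 0.1881]
contact_force: [0.2, 0.7, -0.2]
side 1 before 452 [ 2.0000e-03 -3.0000e-03  3.7968e+01]
side 1 now 458 [-3.0000e-03  1.0000e-03  3.7928e+01]
side 2 before 520 [ 1.0000e-03 -2.0000e-03  3.6299e+01]
side 2 now 508 [2.0000e-03 0.0000e+00 3.2561e+01]
side 3 before 590 [0.0000e+00 3.0000e-03 3.5522e+01]
side 3 now 595 [-4.0000e-03  1.0000e-03  3.5447e+01]
side 4 before 689 [-1.0000e-03  2.0000e-03  3.8364e+01]
side 4 now 692 [-1.0000e-03  2.0000e-03  3.8346e+01]
tall [[0.642, -0.151, 0.056], [0.657, -0.13, 0.074], [0.676, -0.118, 0.077]]
tall [[0.667, 0.02, 0.056], [0.698, 0.062, 0.077], [0.743, 0.124, 0.093]]
stapler [[0.401, -0.007, 0.008], [0.429, 0.057, 0.051], [0.462, 0.115, 0.054]]
top 1 before 763 [ 6.0000e-03 -2.0000e-03  3.8096e+01]
top 1 now 762 [-2.0000e-03  0.0000e+00  3.8081e+01]
top 2 before 760 [1.0000e-03 4.0000e-03 3.6325e+01]
top 2 now 731 [-0.0000e+00 -5.0000e-03  3.2738e+01]
top 3 before 759 [ 1.0000e-03 -2.0000e-03  3.5705e+01]
top 3 now 756 [-0.0000e+00 -1.0000e-03  3.5656e+01]
top 4 before 756 [-2.0000e-03  0.0000e+00  3.8563e+01]
top 4 now 761 [ 4.0000e-03 -2.0000e-03  3.8575e+01]
tall [[0.666, 0.019, 0.057], [0.704, 0.064, 0.082], [0.742, 0.123, 0.094]]
tall [[0.641, -0.15, 0.064], [0.657, -0.134, 0.075], [0.674, -0.118, 0.078]]
stapler [[0.404, -0.011, 0.01], [0.432, 0.049, 0.052], [0.461, 0.111, 0.055]]
```

View pics/side3.png

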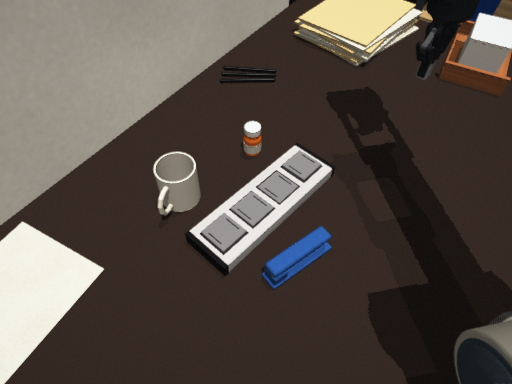

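The second cover, at (278,185), now sits level and about 3.6 to 3.7 mm lower. The other covers and the mug, bottle and stapler haven't moved, and the arm is clear.

```bash
python3 -c "
from workcell import bot;print(bot.close_job())"
```

```text
the job is handed in; nothing more can be done
None
```

The second cover from the box's -y end was the loose one. It is now pressed fully home and level, and the job is handed in at about 14 s of the 48 s allowed.

- **First cover:** pressed near its edge, it did not move at 4.7 N, so it is rigid.
- **Second cover:** it tipped under the fingertip. The side camera's depth showed a slope of 0.108 rad, while the third cover stayed flat. I pressed to about 8 N while confirming this, more than the 1–2 N tipping force, because the first readings were unclear.
- **Seating:** pressed in its middle, it gave steadily at about 10–11.5 N and stopped dead after about 3.7 mm. The peak push was 19 N vertically.
- **Last checks:** both cameras show the second cover level within 0.005 rad and 3.6–3.7 mm lower than before. The other three covers, the mug, the bottle and the stapler are where they were, and the arm is clear of everything with no contact force beyond sensor noise.

The third and fourth covers were not pressed because the loose one had already been found. I did not press the second cover's edge again after seating it. The seating force read slightly under the stated 12–13 N.

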